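# Gauge the groove wear of a tube-rack guide block

### The arm

A 6-joint arm with a two-finger parallel gripper is mounted at the origin on the work surface. World frame = base frame: x ahead of the robot, y to its left, z up, the work surface at z = 0. Lengths are in m, angles in rad, forces in N, time in s.
With the tool pointing down it reaches from about 0.35 to 0.875 m from the base axis. Payload 4.2 kg.
Tool frame: the origin (TCP) lies midway between the tips of the shut fingers; the grasp point (between the pads) lies 19 mm behind it; z points along the fingers, y is the direction in which the jaws open and shut (so a half turn about z gives the same grasp; the last joint's range is limited). The gripper opens to 87 mm and grips with 3 to 60 N. Pads are 19 mm wide; open, the fingers measure 117 mm over their backs; the gripper's body (75 mm by 190 mm) begins 51 mm behind the grasp point.
Start: joints at [1.423, 0.385, 0.008, 0, -1.194, -0.259], TCP at [0.247, 0.574, 0.223] pointing down, gripper open.
Joint ranges: [-3.14, 3.14], [-1.21, 2.06], [-1.07, 1.41], [-3.16, 2.05], [-2.99, -0.16], [-3.1, 3.1]. Speed limits (rad/s): [2.79, 2.79, 3.14, 3.14, 3.14, 3.14].

### API

Orientations are given as a rotation vector (axis times angle).
In Python, from rig import arm gives the robot as it stands.
- The arm moves only by the tool move_arm, never from a script. Its argument "plan" is a list of rows, each an object with "linear": the shift along the tool's x, y, z in m, a list of three; "turn": the turn, a rotation vector about the tool's x, y, z in rad, a list of three. A call has 1 to 20 rows; each row shifts and turns the commanded pose from where the row before left it, along the tool's axes as they then stand; what a row does not reach is not made up. A row lasts 1/8 s, in which the tool goes at most 62.5 mm and 10.7 degrees, less where a joint would pass 70% of its speed; a pose out of reach is approached as far as the arm can. A call with a gripper value outside its range is refused whole. "claw" is the finger opening in m, from 0 to 0.087, set as the call begins (left out, the last holds). The fingers move at their own pace and stop on an object; "grip_force" is the grip in N (left out, the last holds). Time passes only in rows, so rows that do not move let the fingers close. It gives the time, the measured TCP pose, the force and the opening at its end, in the units of the state.
- arm.sense(): the state, without advancing time (a new reading comes with each control period).
- arm.capture(name): name is "scene" or "top" or "wrist"; returns the picture (400x640x3 uint8, red, green, blue); there is no depth.
- arm.camera_model(name): a dict with "fovy" (degrees; the focal length in pixels is half the picture's height over the tangent of half this angle, whatever the lens; pixels are square), "cx", "cy" (the principal point, pixels), "k1" (the pictures are not rectified: a ray, as slopes to the right and down, at radius r is drawn at 1 + k1 r^2 times it, then the intrinsics apply), "R" (3x3) and "t" (3): a world point X has camera coordinates R X + t; the wrist camera has in their place "tool_from_camera" (4x4, takes a point from camera to tool coordinates, whose origin is the TCP and whose axes are the flange's). Camera axes: x right, y down, z forward; pixel columns grow to the right and rows downward; lengths in m; the calibration is good to about 2 mm. A picture is of the moment at which its call begins: read the wrist's pose just before it. camera_model takes no time and is no camera call.
- arm.finish_job(): hands the job in, once; it reports no verdict.
Trained networks look in the newest picture that a camera, given by its name, has taken for a name from the list of things; names that differ only in an ending like _2 or _b are one class to them, and where a whole thing is asked for, a point or a joint stands for the part that bears it (a point fixed in the world has none). Each returns a list of dicts, best first, with "p" (0 to 1); they miss things now and then, are a little off and sometimes report something else, mostly with a low value. They report only what shows in the picture. A call takes as long as a camera call. They do not tell look-alikes from the thing itself.
- arm.look_for(camera, name): "centre" ([x, y, z] in m, in world coordinates, good to about 4 mm: the middle of the surface that is visible of it).
- arm.outline_of(camera, name): "pixels" (400x640 bool, what is visible of it).
- arm.tip_of(camera, name): "centre" ([x, y, z] in m, in world coordinates, good to about 4 mm: a listed point, or the origin of a listed thing).
The state is a dict: "clock": time; "q": joint angles; "joint_velocities": joint speeds; "tau": joint torques, N m; "ee_pos": TCP position; "orientation": TCP orientation; "ft_force": force on the tool from outside, world axes, zero at the start; "moment": the same for the moment, N m; "gripper_width": finger opening in m.
Only numpy, scipy, OpenCV 4.12 (cv2) and the standard library are available. Lean on these libraries where they do the work, as an engineer would, in place of code of your own. Each camera call takes 0.05 s, during which the arm holds its last target. There are 200 camera calls.

### The job

Check the white tube-rack guide block for wear: slide it on the steel plate until it lies squarely along the fence and up against the end stop, under the raised depth gauge, then press the gauge head down so that its sprung probe goes into the groove and its foot sits flat on the block, and leave it down. Only then read the depth and set the status knob: if the groove is deeper than 14 mm (needle on the +y side of the dial's bold bar) slide it fully to the cross end, otherwise fully to the ring end. Do not knock over or shift the tube rack, the wipes canister or the cap tray.

Things in the scene. Friction and masses are not known exactly. Their poses are not given: they have to be found in the camera images.
- stand: fixed gauge stand, origin at bench height under its plate; x along the fence to the end stop, y away from the fence. Steel plate: top z = 12 mm, x -150 to 120, y -135 to 110. Fence face y = -30 (x -80 to 95), stop face x = 95 (y -36 to 30), both 25 mm above the plate. Column 26 mm thick at x 60, y -107, top z = 185; its arm (z 134 to 166) reaches to the head at y = -22.
- home (a point): fixed point, stand's axes, where the block's centre (half-way up) lies when the block is fully home: stand frame x = 30, y = 0, z = 32 mm. Home, the block is parallel to the stand's axes.
- block_mid (a point): centre (half-way up) of the loose white plastic guide block, 130 (x) x 60 (y) x 40 (z) mm, 0.2 to 0.4 kg, on the steel plate; its +x end goes to the end stop. A groove 104 mm long, 14 mm wide, closed at both ends, runs along the middle of its top; depth 6 to 22 mm, different each time. It slides with a push of roughly 2 to 6 N.
- block_mark (a point): the point on the block's top plane, on the groove's centre line, 30 mm towards +x from the block's centre: where the probe must enter.
- foot (a point): centre of the underside of the gauge's steel foot (50 x 44 mm, axes as the stand); 40 mm above the block's top while raised. The sprung probe, 5 mm thick, comes out of its middle and reaches 26 mm below it when free.
- press_pad (a point): centre of the top of the black round press pad (36 mm across) on the gauge head, 95 mm above the foot's underside. Below it the head is 50 (x) x 44 (y) mm; on its +x side a round dial, 64 mm across, tilted up, reaches 75 mm out in +x and up to 30 mm below the pad's top.
- gauge (a joint): travel of the gauge head, m: 0 raised, grows downward, 0.040 with the foot flat on the block (0.046 at most without one). It stays where it is left; pressing it down slowly takes about 5 to 10 N, rising sharply when the foot meets the block.
- probe (a joint): how far the probe is pushed up into the head, m: 0 free, 0.026 flush with the foot; soft spring, 1 to 5 N. Foot flat on the block: groove depth = 0.026 minus this value (14 mm reads 0.012). The dial needle turns 0.1 rad per mm (a tick per 2 mm) and points at the bold bar at the dial's top for 14 mm; deeper it lies to the stand's +y side of the bar, shallower to -y.
- tag_base: fixed aluminium track of the status slide, 190 (x) x 50 (y) x 10 (z) mm; origin at the centre of its underside. A black cross is marked at its -x end (nearer the robot: worn) and a black ring at its +x end (farther: good).
- tag_knob (a point): the status knob, upright round black post 18 mm thick standing 19 to 59 mm above the bench on a slide 26 x 36 mm; the point is on its axis 40 mm above the bench. Slides along the track's x with about 2 N and stays where it is left.
- tag (a joint): position of the status knob along the track, m: 0 in the middle, +0.048 fully at the ring end, -0.048 fully at the cross end.
- rack_mid (a point): bystander: white tube rack with closed tubes, 75 x 150 mm, 107 mm high; point on its axis 50 mm up.
- wipes_mid (a point): bystander: white canister, 72 mm across, 160 mm high; point half-way up.
- cap_tray_mid (a point): bystander: open grey tray of caps, 90 x 120 x 35 mm; point at its centre.
Not all that is in view belongs to the job. Leave any purple or turquoise look-alike of the part that bears block_mid alone.

How it is judged:
By the outcome, as a careful person would: the job done as asked, in the order asked, and still so for the second after the job is handed in, with the robot touching nothing.
It also fails if it takes over 61 s, if anything falls off the work surface, if the arm or the gripper's body presses on something with over 40 N, if the wrist force passes 120 N, or if a joint passes its speed limit or range.

## Working session

There is one attempt and no reset: what is moved stays moved. The work goes in short steps, Python scripts to look and compute and a tool call to move; the robot and the scene stay as the last step left them, time stands still between calls to the robot, and variables do not carry over. Pictures are saved under pics/ and viewed, about 8 in all and at most 12, crops included, and the job is handed in when it is done.

Besides the shell and the picture viewer there is one more tool, called after "Call:" as name([rows], argument=value, ...), one row to a line, values as JSON. move_arm: Moves the arm, as the interface text tells. Its arguments: {"type":"object","properties":{"plan":{"type":"array"},"claw":{"type":"number"},"grip_force":{"type":"number"}},"required":["plan"]}

```bash
ls; mkdir -p pics; cat > h.py <<'E'
import numpy as np, cv2
from rig import arm
from scipy.spatial.transform import Rotation as R
np.set_printoptions(precision=4,suppress=True)
def tips(cam,names):
    for n in names:
        try:
            r=arm.tip_of(cam,n); print(cam,n,[(np.round(d["centre"],4).tolist(),round(d["p"],2)) for d in r[:3]])
        except Exception as e: print(n,e)
def st():
    s=arm.sense(); print(s["clock"],np.array(s["ee_pos"]),np.array(s["orientation"]),"f",np.array(s["ft_force"]),"w",s["gripper_width"],"q",np.array(s["q"]))
    return s
def proj(cam,X):
    m=arm.camera_model(cam); c=np.array(m["R"])@np.array(X).T+np.array(m["t"])[:,None]; s=c[:2]/c[2]; r2=(s**2).sum(0)
    f=200/np.tan(np.radians(m["fovy"])/2); s=s*(1+m["k1"]*r2); return np.stack([m["cx"]+f*s[0],m["cy"]+f*s[1]],1)
def ray(cam,uv,z):
    """world points on plane z for pixels"""
    m=arm.camera_model(cam); f=200/np.tan(np.radians(m["fovy"])/2)
    d=(np.atleast_2d(uv)-[m["cx"],m["cy"]])/f; s=d.copy()
    for _ in range(20): s=d/(1+m["k1"]*(s**2).sum(1,keepdims=True))
    Rm=np.array(m["R"]); o=-Rm.T@np.array(m["t"]); w=np.c_[s,np.ones(len(s))]@Rm
    return o+w*((z-o[2])/w[:,2])[:,None]
def save(cam,fn):
    im=arm.capture(cam); cv2.imwrite("pics/"+fn,im[:,:,::-1]); return im
E
python3 - <<'E'
from h import *
st()
save("scene","s0.png");save("top","t0.png")
N=["stand","home","block_mid","block_mark","foot","press_pad","tag_base","tag_knob","rack_mid","wipes_mid","cap_tray_mid"]
tips("scene",N);tips("top",N)
a=cv2.imread("pics/s0.png");b=cv2.imread("pics/t0.png")
E
```

```text
pics
0.0 [0.247  0.5734 0.2215] [ 3.0746 -0.6345 -0.0005] f [ 0.4802 -0.1097  0.7252] w 0.08695115770422003 q [ 1.4226  0.3856  0.0066 -0.0005 -1.194  -0.2586]
scene stand [([0.6263, 0.0706, 0.0016], 0.83)]
scene home [([0.658, 0.0704, 0.0281], 0.7), ([0.389, 0.4118, 0.0179], 0.53)]
scene block_mid [([0.3595, 0.1485, 0.0177], 0.97), ([0.3522, -0.0685, 0.0205], 0.84), ([0.8524, -0.0161, 0.0197], 0.64)]
scene block_mark [([0.8314, -0.0361, 0.041], 0.96), ([0.384, 0.169, 0.0397], 0.91), ([0.6085, 0.1124, 0.0483], 0.76)]
scene foot [([0.684, 0.0755, 0.0932], 0.66)]
scene press_pad [([0.6812, 0.0735, 0.1849], 0.95)]
scene tag_base [([0.5295, -0.2825, 0.0021], 0.57)]
scene tag_knob [([0.5223, -0.2821, 0.0415], 0.53)]
scene rack_mid [([0.7445, -0.2689, 0.0518], 0.87), ([0.6805, 0.0727, 0.1861], 0.3)]
scene wipes_mid [([0.6468, 0.3967, 0.0818], 0.87)]
scene cap_tray_mid [([0.3933, 0.4109, 0.0166], 0.64)]
top stand [([0.6243, 0.0683, -0.0034], 0.79)]
top home [([0.6513, 0.0703, 0.0322], 0.9)]
top block_mid [([0.3626, 0.1462, 0.0151], 0.98), ([0.3571, -0.0648, 0.0204], 0.87), ([0.5741, 0.1128, 0.0295], 0.73)]
top block_mark [([0.3753, -0.0884, 0.0397], 0.89), ([0.8298, -0.0375, 0.0407], 0.83), ([0.3822, 0.1684, 0.0412], 0.79)]
top foot [([0.6819, 0.0679, 0.0958], 0.8)]
top press_pad [([0.6802, 0.0729, 0.188], 0.9)]
top tag_base [([0.5319, -0.2835, 0.0012], 0.75)]
top tag_knob [([0.5208, -0.2855, 0.0397], 0.65), ([0.393, 0.4123, 0.0157], 0.6)]
top rack_mid [([0.7366, -0.2617, 0.0479], 0.97), ([0.5215, -0.2859, 0.0389], 0.38)]
top wipes_mid [([0.6424, 0.3969, 0.0834], 0.79)]
top cap_tray_mid [([0.3919, 0.4132, 0.0118], 0.67), ([0.6222, 0.0713, -0.0043], 0.33)]
```

View pics/s0.png

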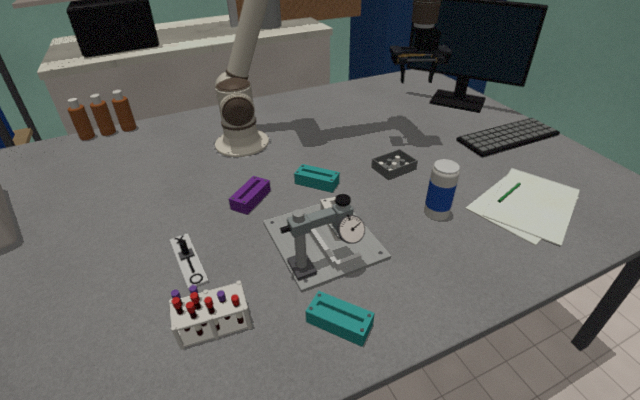

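View pics/t0.png

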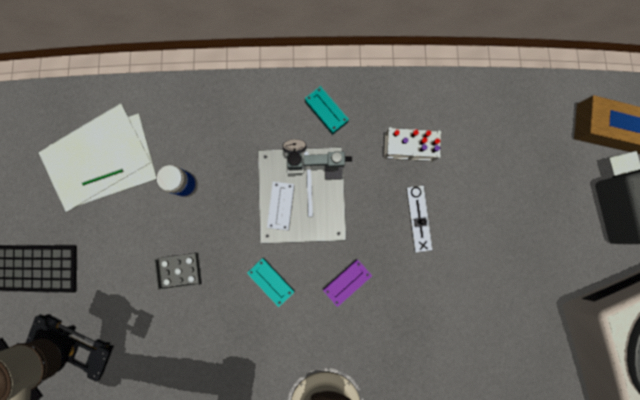

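The white block sits on the plate at about (280,205) in the top view. It is left of the fence and turned slightly. The gauge is at (295,155) and the knob at (420,222), near the middle of its track. Next I'll look from the wrist camera above the plate.

```bash
cat >> h.py <<'E'
def go(p,yaw):
    """tool-frame shift and z-turn from measured pose to target TCP p, tool pointing down, tool x at world yaw"""
    s=arm.sense(); A=R.from_rotvec(s["orientation"]); T=R.from_euler('z',yaw)*R.from_euler('x',np.pi)
    d=A.inv().apply(np.array(p)-s["ee_pos"]); t=(A.inv()*T).as_rotvec(); print("shift",d,"len",np.linalg.norm(d),"turn",t)
E
python3 - <<'E'
from h import *
m=arm.camera_model("wrist");print(np.array(m["tool_from_camera"]),m["fovy"],m["cx"],m["cy"],m["k1"])
go([0.50,0.12,0.33],0)
for cam in("top","scene"):
  arm.capture(cam)
  for n in["stand","tag_base"]:
    r=arm.outline_of(cam,n)
    for d in r[:1]:
        ys,xs=np.nonzero(d["pixels"]); w=ray(cam,np.c_[xs,ys].astype(float),0.012)[:,:2].astype(np.float32); print(cam,n,d["p"],cv2.minAreaRect(w))
E
```

```text
[[-0.0007 -0.9701 -0.2427  0.0668]
 [ 1.     -0.0006 -0.0003  0.0001]
 [ 0.0001 -0.2427  0.9701 -0.1622]
 [ 0.      0.      0.      1.    ]] 58.57869898628171 318.62962243302496 199.20977877076967 -0.07038219028880147
shift [ 0.4118  0.317  -0.1074] len 0.5306149242235678 turn [-0.     -0.     -0.4067]
top stand 0.79 ((0.6214266419410706, 0.044302910566329956), (0.29966726899147034, 0.2701490521430969), 0.9898059964179993)
top tag_base 0.73 ((0.531377911567688, -0.28227347135543823), (0.1884429007768631, 0.05453819781541824), 5.413531303405762)
scene stand 0.74 ((0.6062271595001221, 0.06500092148780823), (0.28991395235061646, 0.2745929956436157), 1.4715861082077026)
scene tag_base 0.84 ((0.5370156764984131, -0.2818757891654968), (0.19639426469802856, 0.05048059672117233), 5.724039554595947)
```

Call:
move_arm([
  {"linear":[0,0,-0.054],"turn":[0,0,0]},
  {"linear":[0,0,-0.054],"turn":[0,0,0]},
  {"linear":[0.0515,0.0304,0],"turn":[0,0,0]},
  {"linear":[0.0515,0.0304,0],"turn":[0,0,0]},
  {"linear":[0.0515,0.0304,0],"turn":[0,0,0]},
  {"linear":[0.0515,0.0304,0],"turn":[0,0,0]},
  {"linear":[0.0515,0.0304,0],"turn":[0,0,0]},
  {"linear":[0.0515,0.0304,0],"turn":[0,0,0]},
  {"linear":[0.0515,0.0304,0],"turn":[0,0,0]},
  {"linear":[0.0515,0.0304,0],"turn":[0,0,0]},
  {"linear":[0.0515,0.0304,0],"turn":[0,0,0]},
  {"linear":[0.0515,0.0304,0],"turn":[0,0,0]},
  {"linear":[0,0,0],"turn":[0,0,-0.136]},
  {"linear":[0,0,0],"turn":[0,0,-0.136]},
  {"linear":[0,0,0],"turn":[0,0,-0.135]},
  {"linear":[0,0,0],"turn":[0,0,0]},
], claw=0.087)

```text
clock: 3.5
ee_pos: [0.6, 0.0909, 0.3305]
orientation: [-3.142, 0.002, 0.0]
ft_force: [-0.3, 0.5, 0.1]
gripper_width: 0.0872
```

```bash
python3 - <<'E'
from h import *
st(); save("wrist","w0.png")
tips("wrist",["stand","home","block_mid","block_mark","foot","press_pad","tag_base","tag_knob"])
E
```

```text
3.5 [0.6    0.0909 0.3305] [-3.1416  0.0024  0.0001] f [-0.3058  0.4531  0.0774] w 0.0872164840897601 q [ 0.4169  0.3025  0.153  -0.     -1.4213  1.1524]
wrist stand [([0.625, 0.0695, 0.0005], 0.91)]
wrist home [([0.6514, 0.0745, 0.0339], 0.72)]
wrist block_mid [([0.3627, 0.1459, 0.0217], 0.9), ([0.3533, -0.0703, 0.0161], 0.71), ([0.5744, 0.1131, 0.0327], 0.61)]
wrist block_mark [([0.381, 0.1703, 0.0458], 0.78), ([0.6018, 0.1109, 0.0499], 0.68)]
wrist foot []
wrist press_pad [([0.6832, 0.0698, 0.1907], 0.8)]
wrist tag_base [([0.5329, -0.2857, -0.0013], 0.59), ([0.6422, 0.4004, 0.0809], 0.23)]
wrist tag_knob [([0.5204, -0.2869, 0.0471], 0.98), ([0.6019, 0.1116, 0.051], 0.64)]
```

View pics/w0.png

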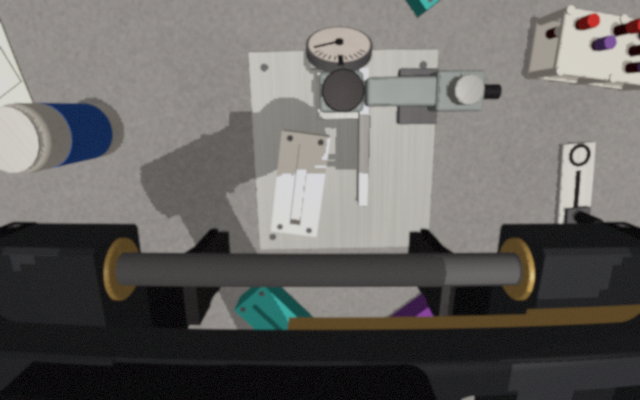

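The wrist view shows plate corners near (249,52), (438,50) and (434,248). The block's top corners are near (282,130), (329,136), (317,237) and (271,233), and the fence bar runs along columns 358-369.

```bash
cat >> h.py <<'E'
def wray(uv,z,pose=None):
    m=arm.camera_model("wrist"); f=200/np.tan(np.radians(m["fovy"])/2); C=np.array(m["tool_from_camera"])
    s0=arm.sense() if pose is None else pose; A=R.from_rotvec(s0["orientation"]).as_matrix()
    d=(np.atleast_2d(uv)-[m["cx"],m["cy"]])/f; s=d.copy()
    for _ in range(20): s=d/(1+m["k1"]*(s**2).sum(1,keepdims=True))
    w=np.c_[s,np.ones(len(s))]@(A@C[:3,:3]).T; o=A@C[:3,3]+s0["ee_pos"]
    return o+w*((z-o[2])/w[:,2])[:,None]
E
python3 - <<'E'
from h import *
g=cv2.imread("pics/w0.png",0)
def sub(p,w=5): return cv2.cornerSubPix(g,np.array(p,np.float32).reshape(-1,1,2),(w,w),(-1,-1),(3,50,.01)).reshape(-1,2)
pl=sub([(249,52),(438,50),(434,248),(262,248)]); bl=sub([(282,130),(329,136),(317,237),(271,233)])
P=wray(pl,.012)[:,:2]; B=wray(bl,.052)[:,:2]
print(pl,P,bl,B)
print("plate yaw",[np.arctan2(*(P[a]-P[b])[::-1]) for a,b in((0,3),(1,2))],np.arctan2(*(P[0]-P[1])[::-1])-np.pi/2)
print("blk yaw",[np.arctan2(*(B[a]-B[b])[::-1]) for a,b in((0,3),(1,2))],B.mean(0),[np.linalg.norm(B[i]-B[i-1]) for i in range(4)])
F=sub([(358,205),(369,205)],3);print(F,wray(F,.037))
c=cv2.resize(cv2.imread("pics/w0.png")[20:260,230:480],None,fx=2.4,fy=2.4,interpolation=3);cv2.imwrite("pics/w0c.png",c)
E
```

```text
[[248.034   52.1331]
 [437.9262  49.3536]
 [434.     248.    ]
 [262.     248.    ]] [[ 0.7401  0.1807]
 [ 0.7443 -0.0625]
 [ 0.4732 -0.0769]
 [ 0.4738  0.1725]] [[282. 130.]
 [329. 136.]
 [317. 237.]
 [271. 233.]] [[0.6434 0.1353]
 [0.6361 0.0779]
 [0.5053 0.0929]
 [0.5109 0.153 ]]
plate yaw [np.float64(0.030828805430875753), np.float64(0.05305802255158187)] 0.01735573815028002
blk yaw [np.float64(-0.1330047394937296), np.float64(-0.1136403532108515)] [0.5739 0.1148] [np.float64(0.1337068514265026), np.float64(0.05780701764051234), np.float64(0.13155627444885407), np.float64(0.06040491770626177)]
[[358.4036 203.0049]
 [366.543  205.1002]] [[0.5474 0.0381 0.037 ]
 [0.5445 0.0272 0.037 ]]
```

View pics/w0c.png

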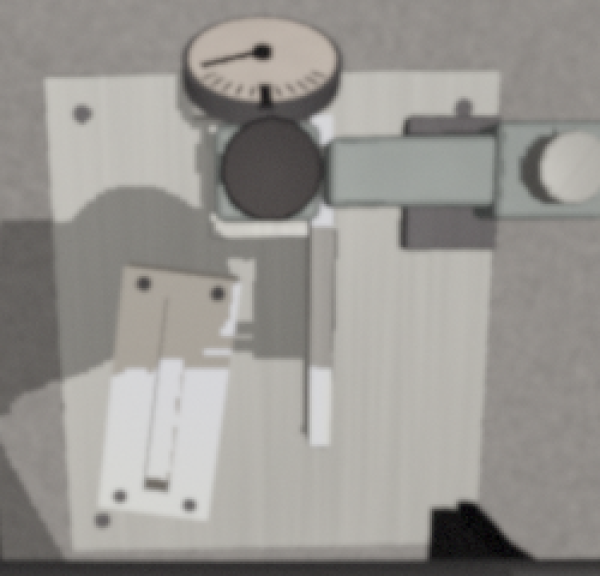

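Call:
move_arm([
  {"linear":[0,0,0.02],"turn":[0,0,0.181]},
  {"linear":[0,0,0.02],"turn":[0,0,0.181]},
  {"linear":[0,0,0.02],"turn":[0,0,0.181]},
  {"linear":[0,0,0.01],"turn":[0,0,0.181]},
  {"linear":[0,0,0],"turn":[0,0,0.181]},
  {"linear":[0,0,0],"turn":[0,0,0.181]},
  {"linear":[0,0,0],"turn":[0,0,0.181]},
  {"linear":[0,0,0],"turn":[0,0,0.181]},
  {"linear":[0,0,0],"turn":[0,0,0.181]},
  {"linear":[0,0,0],"turn":[0,0,0.181]},
  {"linear":[0,0,0],"turn":[0,0,0.181]},
  {"linear":[0,0,0],"turn":[0,0,0.181]},
  {"linear":[0,0,0],"turn":[0,0,0.181]},
  {"linear":[0,0,0],"turn":[0,0,0.181]},
  {"linear":[0,0,0],"turn":[0,0,0.181]},
  {"linear":[0,0,0],"turn":[0,0,0.181]},
  {"linear":[0,0,0],"turn":[0,0,0.181]},
  {"linear":[0,0,0],"turn":[0,0,0.181]},
  {"linear":[0.037,0.01,0],"turn":[0,0,0]},
  {"linear":[0.037,0.01,0],"turn":[0,0,0]},
])

```text
clock: 6.45
ee_pos: [0.5281, 0.1196, 0.2602]
orientation: [-0.184, -3.136, 0.0]
ft_force: [-0.5, 0.7, -0.7]
gripper_width: 0.0866
```

```bash
python3 - <<'E'
from h import *
st(); save("wrist","w1.png")
tips("wrist",["stand","home","block_mid","block_mark"])
go([.5293,.1194,.06],np.pi-.12)
E
```

```text
6.45 [0.5281 0.1196 0.2602] [-0.1842 -3.1358  0.0005] f [-0.4776  0.681  -0.6695] w 0.0866136299834852 q [ 0.5224  0.217  -0.1355  0.     -1.2188 -2.2105]
wrist stand [([0.6238, 0.0686, -0.0005], 0.65)]
wrist home [([0.6543, 0.0682, 0.034], 0.57)]
wrist block_mid [([0.5777, 0.1141, 0.036], 0.72), ([0.3652, 0.1486, 0.0216], 0.69), ([0.3533, -0.0699, 0.0135], 0.62)]
wrist block_mark [([0.3736, -0.0908, 0.0403], 0.95), ([0.6027, 0.1113, 0.0528], 0.86), ([0.38, 0.1671, 0.0444], 0.68)]
shift [ 0.0001 -0.0003  0.201 ] len 0.20096052731096853 turn [0.0004 0.001  0.0041]
```

View pics/w1.png

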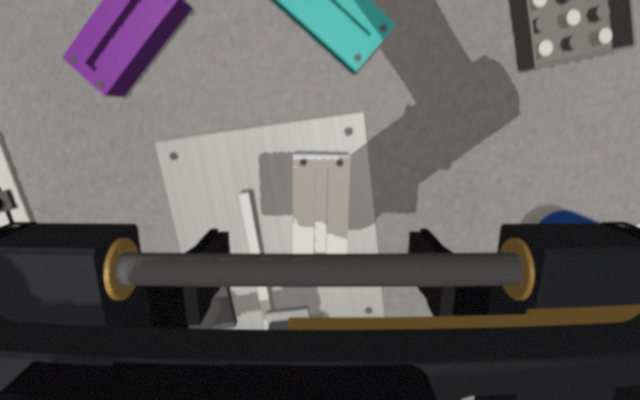

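The block's -x end spans (293,157) to (350,157) and is square in the view, centred between the fingers. Plate corners are at (156,143) and (363,112), and the fence end is at (240-252,192).

```bash
python3 - <<'E'
from h import *
g=cv2.imread("pics/w1.png",0)
def sub(p,w=4): return cv2.cornerSubPix(g,np.array(p,np.float32).reshape(-1,1,2),(w,w),(-1,-1),(3,50,.01)).reshape(-1,2)
for nm,p,z in(("plate -x (y-135,y110)",[(156,143),(363,112)],.012),("block",[(293,157),(350,157)],.052),("fence",[(240,193),(252,190)],.037)):
    q=sub(p); print(nm,q.tolist(),wray(q,z)[:,:2].tolist())
E
```

```text
plate -x (y-135,y110) [[154.5916748046875, 142.308349609375], [362.93634033203125, 112.08065032958984]] [[0.4772709272392278, -0.06656171117579526], [0.4725400396741297, 0.17617545285561148]]
block [[292.772216796875, 153.02610778808594], [350.52960205078125, 153.89979553222656]] [[0.504782886330427, 0.09506414888940551], [0.512679151453006, 0.1547051584704937]]
fence [[239.81301879882812, 193.28439331054688], [251.05084228515625, 188.55894470214844]] [[0.5439255875934712, 0.029020173392459214], [0.5400706653889912, 0.04241854642222512]]
```

Call:
move_arm([
  {"linear":[0,0,0.04],"turn":[0,0,0]},
  {"linear":[0,0,0.04],"turn":[0,0,0]},
  {"linear":[0,0,0.04],"turn":[0,0,0]},
  {"linear":[0,0,0.04],"turn":[0,0,0]},
  {"linear":[0,0,0.03],"turn":[0,0,0]},
  {"linear":[0,0,0.015],"turn":[0,0,0]},
  {"linear":[0,0,0.012],"turn":[0,0,0]},
  {"linear":[0,0,0],"turn":[0,0,0]},
])

```text
clock: 7.7
ee_pos: [0.529, 0.1194, 0.0433]
orientation: [-0.183, -3.136, 0.001]
ft_force: [0.1, -1.1, -0.9]
gripper_width: 0.0869
```

Call:
move_arm([
  {"linear":[0,0,0],"turn":[0,0,0]},
  {"linear":[0,0,0],"turn":[0,0,0]},
  {"linear":[0,0,0],"turn":[0,0,0]},
  {"linear":[0,0,0],"turn":[0,0,0]},
], claw=0.04, grip_force=12)

```text
clock: 8.2
ee_pos: [0.5291, 0.1198, 0.0441]
orientation: [0.182, 3.135, 0.001]
ft_force: [-0.6, 0.6, 2.3]
gripper_width: 0.0596
```

Call:
move_arm([
  {"linear":[0,0,0],"turn":[0,0,-0.034]},
  {"linear":[0,0,0],"turn":[0,0,-0.034]},
  {"linear":[0,0,0],"turn":[0,0,-0.034]},
  {"linear":[0,0,0],"turn":[0,0,-0.034]},
  {"linear":[-0.0107,-0.0068,0],"turn":[0,0,0]},
  {"linear":[-0.0107,-0.0068,0],"turn":[0,0,0]},
  {"linear":[-0.0107,-0.0068,0],"turn":[0,0,0]},
  {"linear":[-0.0107,-0.0068,0],"turn":[0,0,0]},
  {"linear":[-0.0107,-0.0068,0],"turn":[0,0,0]},
  {"linear":[-0.0107,-0.0068,0],"turn":[0,0,0]},
  {"linear":[-0.0107,-0.0068,0],"turn":[0,0,0]},
  {"linear":[0,0,0],"turn":[0,0,0]},
], grip_force=25)

```text
clock: 9.7
ee_pos: [0.6043, 0.0732, 0.0441]
orientation: [0.034, -3.14, 0.001]
ft_force: [-1.5, -1.6, 7.1]
gripper_width: 0.0596
```

```bash
python3 - <<'E'
from h import *
st();go([.6102,.0695,.044],np.pi+.02); save("wrist","w2.png")
E
```

```text
9.7 [0.6043 0.0732 0.0441] [ 0.0338 -3.1401  0.0005] f [-1.5074 -1.5784  7.1131] w 0.05958471046381309 q [ 0.3862  0.5341 -0.2446 -0.0002 -0.7934 -1.9352]
shift [-0.0058 -0.0039  0.    ] len 0.007007779904311076 turn [-0.0003 -0.0014  0.0015]
```

View pics/w2.png

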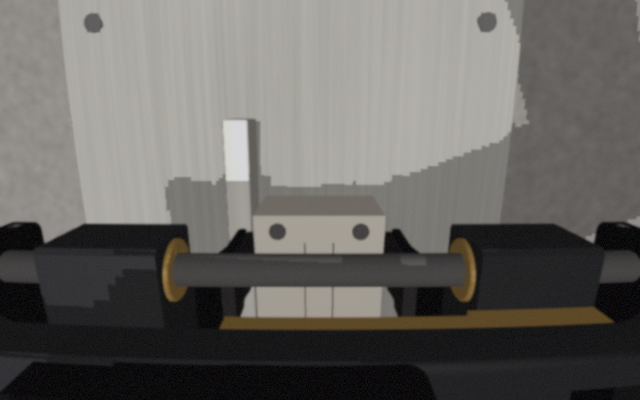

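The block is held straight and parallel to the fence bar (columns 224-250), with only a small gap left. I'll close onto the fence first, then the stop.

Call:
move_arm([
  {"linear":[0,-0.0015,0],"turn":[0,0,0]},
  {"linear":[0,-0.0015,0],"turn":[0,0,0]},
  {"linear":[0,0,0],"turn":[0,0,0]},
])

```text
clock: 10.12
ee_pos: [0.6048, 0.0716, 0.0441]
orientation: [-0.035, 3.14, 0.002]
ft_force: [-0.8, 3.0, 6.3]
gripper_width: 0.0597
```

Call:
move_arm([
  {"linear":[0,-0.001,0],"turn":[0,0,0]},
  {"linear":[0,-0.001,0],"turn":[0,0,0]},
  {"linear":[0,0,0],"turn":[0,0,0]},
])

```text
clock: 10.5
ee_pos: [0.6052, 0.0698, 0.0441]
orientation: [-0.035, 3.14, 0.002]
ft_force: [0.2, 3.1, 5.2]
gripper_width: 0.0597
```

Call:
move_arm([
  {"linear":[0,-0.001,0],"turn":[0,0,0]},
  {"linear":[0,0,0],"turn":[0,0,0]},
])

```text
clock: 10.75
ee_pos: [0.6054, 0.0694, 0.0441]
orientation: [-0.035, 3.139, 0.004]
ft_force: [-0.7, 5.8, 5.4]
gripper_width: 0.0595
```

Call:
move_arm([
  {"linear":[0,-0.001,0],"turn":[0,0,0]},
  {"linear":[0,0,0],"turn":[0,0,0]},
])

```text
clock: 11.0
ee_pos: [0.6054, 0.0694, 0.0441]
orientation: [-0.034, 3.139, 0.006]
ft_force: [-1.6, 8.7, 5.1]
gripper_width: 0.0597
```

Contact with the fence at y = 0.0694, as expected. Now toward the stop.

Call:
move_arm([
  {"linear":[-0.0015,0,0],"turn":[0,0,0]},
  {"linear":[-0.0015,0,0],"turn":[0,0,0]},
  {"linear":[-0.001,0,0],"turn":[0,0,0]},
  {"linear":[0,0,0],"turn":[0,0,0]},
])

```text
clock: 11.5
ee_pos: [0.6056, 0.0693, 0.0441]
orientation: [0.033, -3.136, -0.004]
ft_force: [-11.2, 11.5, 12.7]
gripper_width: 0.06
```

Call:
move_arm([
  {"linear":[-0.0015,0,0],"turn":[0,0,0]},
  {"linear":[0,0,0],"turn":[0,0,0]},
])

```text
clock: 11.75
ee_pos: [0.6057, 0.0693, 0.044]
orientation: [0.033, -3.133, -0.003]
ft_force: [-13.5, 11.7, 15.4]
gripper_width: 0.0593
```

Call:
move_arm([
  {"linear":[-0.0015,0,0],"turn":[0,0,0]},
  {"linear":[0,0,0],"turn":[0,0,0]},
])

```text
clock: 12.0
ee_pos: [0.6058, 0.0693, 0.044]
orientation: [0.033, -3.13, -0.003]
ft_force: [-16.5, 13.3, 17.3]
gripper_width: 0.0599
```

Call:
move_arm([
  {"linear":[0.002,0.001,0],"turn":[0,0,0]},
  {"linear":[0.002,0.001,0],"turn":[0,0,0]},
  {"linear":[0,0,0],"turn":[0,0,0]},
])

```text
clock: 12.38
ee_pos: [0.6057, 0.0694, 0.0441]
orientation: [0.034, -3.138, -0.001]
ft_force: [-6.0, 3.9, 9.6]
gripper_width: 0.0594
```

```bash
python3 - <<'E'
from h import *
st();save("wrist","w3.png"); a=cv2.imread("pics/w2.png");b=cv2.imread("pics/w3.png")
cv2.imwrite("pics/w3c.png",cv2.resize(b[80:340,200:440],None,fx=2.3,fy=2.3,interpolation=3))
g=cv2.cvtColor(b,cv2.COLOR_BGR2GRAY)
def sub(p,w=4): return cv2.cornerSubPix(g,np.array(p,np.float32).reshape(-1,1,2),(w,w),(-1,-1),(3,50,.01)).reshape(-1,2)
save("scene","s1.png"); tips("scene",["block_mid","block_mark","home"]); 
s=cv2.imread("pics/s1.png")[180:300,250:410]; cv2.imwrite("pics/s1c.png",cv2.resize(s,None,fx=4.5,fy=4.5,interpolation=3))
E
```

```text
12.375 [0.6057 0.0694 0.0441] [ 0.0335 -3.1381 -0.0011] f [-6.0165  3.8823  9.5544] w 0.05939470336975582 q [ 0.3784  0.5362 -0.2397 -0.0025 -0.7978 -1.9261]
scene block_mid [([0.8551, -0.0174, 0.0186], 0.62), ([0.3546, -0.068, 0.0193], 0.6), ([0.6512, 0.0721, 0.0311], 0.59)]
scene block_mark [([0.6853, 0.0727, 0.0516], 0.87), ([0.83, -0.037, 0.0399], 0.67), ([0.3731, -0.0887, 0.0375], 0.65)]
scene home [([0.6535, 0.0688, 0.0314], 0.82)]
```

View pics/w3c.png

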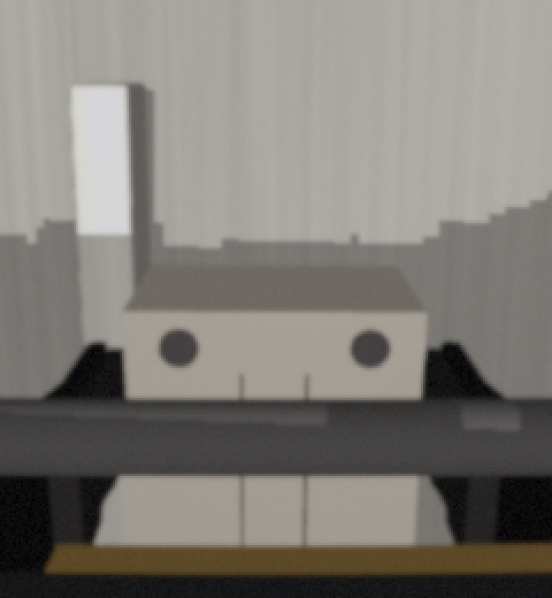

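View pics/s1c.png

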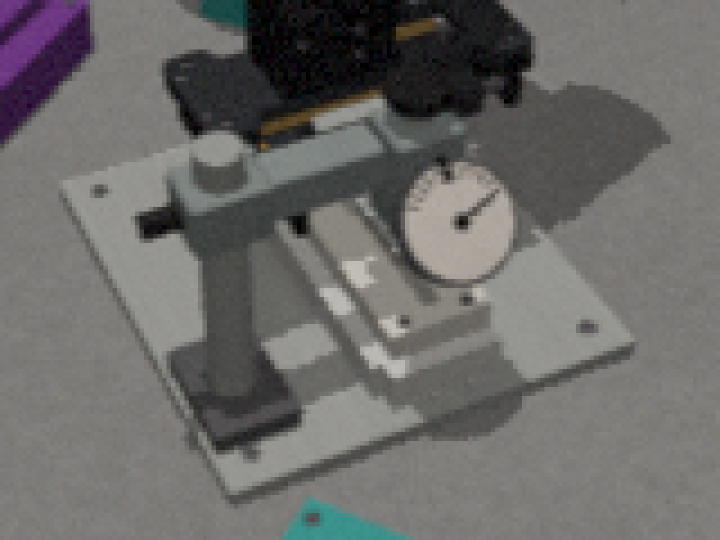

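```bash
python3 - <<'E'
from h import *
p=lambda *a:[(200+x/2.3,80+y/2.3) for x,y in a]
th=.02; Rm=np.array([[np.cos(th),np.sin(th)],[-np.sin(th),np.cos(th)]])
for n,q,z in(("blk top",p((126,311),(426,311)),.052),("blk bot",p((152,266),(398,266)),.012),("fence",p((73,86),(127,86)),.037)):
    w=wray(q,z)[:,:2]; print(n,w.tolist(),((w-[.6246,.0698])@Rm.T).tolist())
E
```

```text
blk top [[0.5871319923552478, 0.0396733849603709], [0.5859257641778575, 0.09869434064209437]] [[-0.03806300642578255, -0.02937127972091194], [-0.038088652944978076, 0.02966199511841871]]
blk bot [[0.5875425579815109, 0.03909414139512518], [0.5863118228754971, 0.09913799322680883]] [[-0.037664107008903276, -0.029958618206421556], [-0.03769379899633494, 0.030097838316355714]]
fence [[0.5442816562654246, 0.02711933170853842], [0.544129914025105, 0.03813542595100472]] [[-0.0811558370606867, -0.04106587265662895], [-0.08108724175655235, -0.030048946917084044]]
```

Call:
move_arm([
  {"linear":[0.0015,0.0005,0],"turn":[0,0,0]},
  {"linear":[0,0,0],"turn":[0,0,0]},
  {"linear":[0,0,0],"turn":[0,0,0]},
  {"linear":[0,0,-0.03],"turn":[0,0,0]},
  {"linear":[0,0,-0.03],"turn":[0,0,0]},
  {"linear":[0.043,0.006,0],"turn":[0,0,0]},
  {"linear":[0,0,0],"turn":[0,0,0]},
], claw=0.087)

```text
clock: 13.5
ee_pos: [0.5602, 0.0736, 0.1034]
orientation: [0.032, -3.139, 0.0]
ft_force: [-0.1, -0.4, 0.1]
gripper_width: 0.0869
```

Call:
move_arm([
  {"linear":[0,0,0],"turn":[0,0,0]},
  {"linear":[0,0,0],"turn":[0,0,0]},
  {"linear":[0,0,0],"turn":[0,0,0]},
  {"linear":[0,0,0.04],"turn":[0,0,0]},
  {"linear":[0,0,0.038],"turn":[0,0,0]},
  {"linear":[0,0,0],"turn":[0,0,0]},
], claw=0.0)

```text
clock: 14.25
ee_pos: [0.5611, 0.0731, 0.0227]
orientation: [0.03, -3.135, 0.004]
ft_force: [-0.9, -0.3, -0.3]
gripper_width: 0.035
```

```bash
python3 - <<'E'
from h import *
s=st();go([.6246-.046,.074,.026],np.pi+.02); save("wrist","w4.png")
E
```

```text
14.25 [0.5611 0.0731 0.0227] [ 0.0301 -3.1347  0.0041] f [-0.9309 -0.2997 -0.3064] w 0.03495302634688804 q [ 0.4156  0.5097 -0.3681 -0.0005 -0.7003 -1.9669]
shift [-0.0175  0.0006 -0.0034] len 0.017847350973734213 turn [-0.0025 -0.0068 -0.0008]
```

Call:
move_arm([
  {"linear":[0,0,0],"turn":[0,0,0]},
  {"linear":[0,0,0],"turn":[0,0,0]},
  {"linear":[-0.006,0,0],"turn":[0,0,0]},
  {"linear":[-0.005,0,0],"turn":[0,0,0]},
  {"linear":[0,0,0],"turn":[0,0,0]},
])

```text
clock: 14.92
ee_pos: [0.5747, 0.0743, 0.0257]
orientation: [-0.031, 3.141, 0.0]
ft_force: [-0.6, 0.3, 0.5]
gripper_width: 0.0004
```

Call:
move_arm([
  {"linear":[-0.002,0,0],"turn":[0,0,0]},
  {"linear":[-0.002,0,0],"turn":[0,0,0]},
  {"linear":[0,0,0],"turn":[0,0,0]},
])

```text
clock: 15.3
ee_pos: [0.5761, 0.074, 0.0251]
orientation: [0.03, -3.137, 0.002]
ft_force: [-4.3, 1.5, 2.7]
gripper_width: 0.0004
```

Call:
move_arm([
  {"linear":[-0.002,0,0],"turn":[0,0,0]},
  {"linear":[0,0,0],"turn":[0,0,0]},
])

```text
clock: 15.55
ee_pos: [0.5761, 0.0737, 0.0248]
orientation: [0.03, -3.133, 0.003]
ft_force: [-8.9, 2.0, 4.3]
gripper_width: 0.0003
```

Call:
move_arm([
  {"linear":[-0.002,0,0],"turn":[0,0,0]},
  {"linear":[0,0,0],"turn":[0,0,0]},
])

```text
clock: 15.8
ee_pos: [0.5761, 0.0735, 0.0246]
orientation: [0.029, -3.129, 0.004]
ft_force: [-13.5, 2.6, 8.0]
gripper_width: 0.0005
```

The block does not budge at 13.5 N, so it is seated against the stop. Next is the press pad.

Call:
move_arm([
  {"linear":[0.01,0,0],"turn":[0,0,0]},
  {"linear":[0.006,0,0],"turn":[0,0,0]},
  {"linear":[0,0,-0.05],"turn":[0,0,0]},
  {"linear":[0,0,-0.05],"turn":[0,0,0]},
  {"linear":[0,0,-0.05],"turn":[0,0,0]},
  {"linear":[0,0,-0.05],"turn":[0,0,0]},
  {"linear":[-0.04,-0.002,0],"turn":[0,0,0]},
  {"linear":[-0.04,-0.001,0],"turn":[0,0,0]},
  {"linear":[-0.034,-0.001,0],"turn":[0,0,0]},
  {"linear":[0,0,0],"turn":[0,0,0]},
])

```text
clock: 17.05
ee_pos: [0.6818, 0.0721, 0.2239]
orientation: [0.029, -3.141, 0.001]
ft_force: [0.8, -0.2, 0.0]
gripper_width: 0.0007
```

```bash
python3 - <<'E'
from h import *
st();go([.682,.071,.195],np.pi+.02); arm.capture("scene");tips("scene",["press_pad","foot","block_mid","block_mark"]); arm.capture("top"); tips("top",["press_pad"])
E
```

```text
17.05 [0.6818 0.0721 0.2239] [ 0.0293 -3.141   0.0005] f [ 0.8044 -0.1552  0.0023] w 0.0006898909509810954 q [ 0.3407  0.4889  0.178   0.0002 -1.2605 -1.8929]
shift [-0.0002 -0.0011  0.0289] len 0.028909298395444174 turn [-0.0003 -0.0004 -0.0014]
scene press_pad [([0.6826, 0.0716, 0.1881], 0.73)]
scene foot [([0.6826, 0.0729, 0.0924], 0.59)]
scene block_mid [([0.8536, -0.0172, 0.0183], 0.96), ([0.3627, 0.1502, 0.0218], 0.86), ([0.6544, 0.0706, 0.0315], 0.85)]
scene block_mark [([0.8285, -0.0367, 0.0391], 0.83), ([0.3732, -0.0901, 0.039], 0.73), ([0.6837, 0.0708, 0.0485], 0.69)]
top press_pad [([0.6827, 0.0748, 0.1851], 0.64)]
```

Call:
move_arm([
  {"linear":[0,0,0.018],"turn":[0,0,0]},
  {"linear":[0,0,0.014],"turn":[0,0,0]},
  {"linear":[0,0,0.004],"turn":[0,0,0]},
  {"linear":[0,0,0.004],"turn":[0,0,0]},
  {"linear":[0,0,0.004],"turn":[0,0,0]},
  {"linear":[0,0,0],"turn":[0,0,0]},
])

```text
clock: 18.15
ee_pos: [0.6801, 0.0723, 0.1825]
orientation: [-0.031, 3.141, -0.0]
ft_force: [-2.6, -0.0, 3.6]
gripper_width: 0.0005
```

Call:
move_arm([
  {"linear":[0,0,0.003],"turn":[0,0,0]},
  {"linear":[0,0,0.003],"turn":[0,0,0]},
  {"linear":[0,0,0.003],"turn":[0,0,0]},
  {"linear":[0,0,0.003],"turn":[0,0,0]},
  {"linear":[0,0,0.003],"turn":[0,0,0]},
  {"linear":[0,0,0],"turn":[0,0,0]},
])

```text
clock: 18.9
ee_pos: [0.6802, 0.0723, 0.1672]
orientation: [-0.031, 3.141, -0.0]
ft_force: [-2.4, -0.3, 4.8]
gripper_width: 0.0003
```

Call:
move_arm([
  {"linear":[0,0,0.003],"turn":[0,0,0]},
  {"linear":[0,0,0.003],"turn":[0,0,0]},
  {"linear":[0,0,0.003],"turn":[0,0,0]},
  {"linear":[0,0,0.003],"turn":[0,0,0]},
  {"linear":[0,0,0.003],"turn":[0,0,0]},
  {"linear":[0,0,0],"turn":[0,0,0]},
])

```text
clock: 19.65
ee_pos: [0.6803, 0.0723, 0.1519]
orientation: [-0.031, 3.141, -0.0]
ft_force: [-2.2, -0.6, 3.9]
gripper_width: 0.0004
```

Call:
move_arm([
  {"linear":[0,0,0.002],"turn":[0,0,0]},
  {"linear":[0,0,0.002],"turn":[0,0,0]},
  {"linear":[0,0,0.002],"turn":[0,0,0]},
  {"linear":[0,0,0],"turn":[0,0,0]},
])

```text
clock: 20.15
ee_pos: [0.6803, 0.0723, 0.1475]
orientation: [-0.032, 3.14, -0.0]
ft_force: [-3.9, 0.4, 8.8]
gripper_width: 0.0004
```

Call:
move_arm([
  {"linear":[0,0,0.002],"turn":[0,0,0]},
  {"linear":[0,0,0.002],"turn":[0,0,0]},
  {"linear":[0,0,0],"turn":[0,0,0]},
])

```text
clock: 20.52
ee_pos: [0.6804, 0.0723, 0.1474]
orientation: [-0.033, 3.138, -0.001]
ft_force: [-10.9, 0.7, 20.9]
gripper_width: 0.0008
```

Call:
move_arm([
  {"linear":[0,0,-0.006],"turn":[0,0,0]},
  {"linear":[0,0,-0.03],"turn":[0,0,0]},
  {"linear":[0,0,-0.04],"turn":[0,0,0]},
  {"linear":[-0.05,0,-0.02],"turn":[0,0,0]},
  {"linear":[-0.05,0,0],"turn":[0,0,0]},
  {"linear":[0,0,0],"turn":[0,0,0]},
  {"linear":[0,0,0],"turn":[0,0,0]},
])

```text
clock: 21.4
ee_pos: [0.7799, 0.0742, 0.2354]
orientation: [0.031, -3.139, 0.001]
ft_force: [0.3, -0.2, 0.7]
gripper_width: -0.0
```

```bash
python3 - <<'E'
from h import *
st();a=save("wrist","w5.png"); b=save("scene","s2.png")
tips("scene",["press_pad","foot","tag_knob","block_mid"]);
w=cv2.resize(a[0:240,200:440],(480,480),interpolation=3); s=cv2.resize(b[185:285,260:400],(672,480),interpolation=3)[:,:310]
s=cv2.resize(b[195:275,310:362],(312,480),interpolation=3)
cv2.imwrite("pics/d.png",np.hstack([w,s])[:,:,::-1])
E
```

```text
21.4 [0.7799 0.0742 0.2354] [ 0.0307 -3.139   0.0009] f [ 0.3278 -0.1691  0.7044] w -4.440988116095261e-05 q [ 0.3002  0.6693  0.5225 -0.0002 -1.4265 -1.8515]
scene press_pad [([0.6811, 0.071, 0.1445], 0.56), ([0.6431, 0.3944, 0.0853], 0.25)]
scene foot [([0.6831, 0.0702, 0.0505], 0.71)]
scene tag_knob [([0.5194, -0.282, 0.0392], 0.68)]
scene block_mid [([0.3615, 0.1473, 0.0194], 0.98), ([0.3497, -0.067, 0.0221], 0.91), ([0.6508, 0.0718, 0.0308], 0.89)]
```

View pics/d.png

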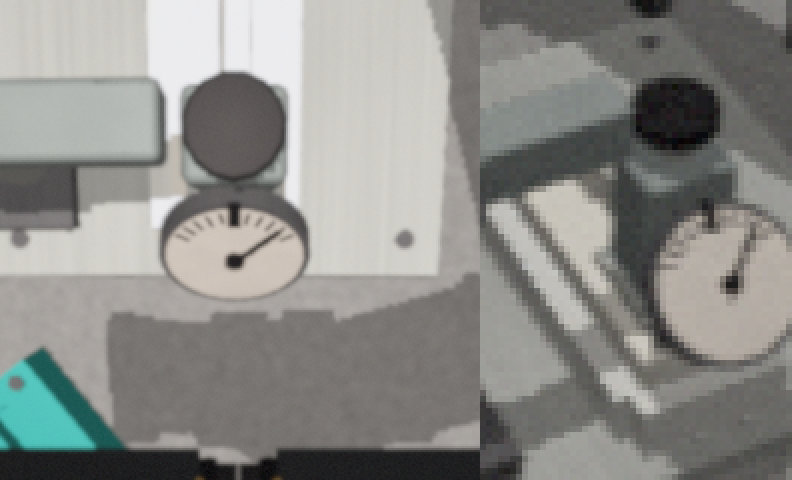

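In the wrist crop (right is +y) the needle, from (235,262) to (280,232), lies clearly right of the bold bar at (234,215), about 0.8 rad to the +y side. That is about 22 mm deep, so the block is worn and the knob goes to the cross end. The foot reads z 0.0505 and the pad 0.1445, so the gauge is fully down.

Call:
move_arm([
  {"linear":[0.0295,-0.0441,0],"turn":[0,0,0]},
  {"linear":[0.0295,-0.0441,0],"turn":[0,0,0]},
  {"linear":[0.0295,-0.0441,0],"turn":[0,0,0]},
  {"linear":[0.0295,-0.0441,0],"turn":[0,0,0]},
  {"linear":[0.0295,-0.0441,0],"turn":[0,0,0]},
  {"linear":[0.0295,-0.0441,0],"turn":[0,0,0]},
  {"linear":[0.0295,-0.0441,0],"turn":[0,0,0]},
  {"linear":[0.0295,-0.0441,0],"turn":[0,0,0]},
  {"linear":[0,0,0],"turn":[0,0,-0.076]},
  {"linear":[0,0,0],"turn":[0,0,0]},
])

```text
clock: 22.95
ee_pos: [0.5505, -0.2835, 0.2385]
orientation: [-0.147, 3.137, -0.001]
ft_force: [0.1, 0.1, 0.1]
gripper_width: 0.0006
```

```bash
python3 - <<'E'
from h import *
st();go([.551,-.282,.03],np.pi+.096); arm.capture("wrist"); tips("wrist",["tag_knob","tag_base"]);arm.capture("top"); tips("top",["tag_knob","tag_base"])
E
```

```text
22.95 [ 0.5505 -0.2835  0.2385] [-0.1474  3.1367 -0.0006] f [0.0591 0.1408 0.0962] w 0.0005662447274116817 q [-0.2145  0.3641  0.0169 -0.     -1.2221 -1.2623]
shift [-0.0003  0.0015  0.2085] len 0.20847986466879656 turn [-0.0004  0.0014 -0.0021]
wrist tag_knob [([0.5212, -0.2819, 0.0406], 0.56)]
wrist tag_base [([0.5343, -0.2861, -0.0023], 0.65)]
top tag_knob [([0.3932, 0.4131, 0.014], 0.43)]
top tag_base [([0.5273, -0.2861, 0.0007], 0.57)]
```

Call:
move_arm([
  {"linear":[0,0.001,0.05],"turn":[0,0,0]},
  {"linear":[0,0,0.05],"turn":[0,0,0]},
  {"linear":[0,0,0.05],"turn":[0,0,0]},
  {"linear":[0,0,0.035],"turn":[0,0,0]},
  {"linear":[0,0,0.02],"turn":[0,0,0]},
  {"linear":[0,0,0],"turn":[0,0,0]},
])

```text
clock: 24.0
ee_pos: [0.5501, -0.2814, 0.0306]
orientation: [0.151, -3.134, -0.002]
ft_force: [0.2, -0.8, -0.8]
gripper_width: 0.0008
```

Call:
move_arm([
  {"linear":[0.006,0,0],"turn":[0,0,0]},
  {"linear":[0.006,0,0],"turn":[0,0,0]},
  {"linear":[0.006,0,0],"turn":[0,0,0]},
  {"linear":[0.006,0,0],"turn":[0,0,0]},
  {"linear":[0.005,0,0],"turn":[0,0,0]},
  {"linear":[0.005,0,0],"turn":[0,0,0]},
  {"linear":[0.005,0,0],"turn":[0,0,0]},
  {"linear":[0.003,0,0],"turn":[0,0,0]},
  {"linear":[0,0,0],"turn":[0,0,0]},
])

```text
clock: 25.12
ee_pos: [0.5086, -0.2862, 0.0324]
orientation: [0.15, -3.137, -0.0]
ft_force: [0.3, -0.6, 0.7]
gripper_width: 0.0
```

Call:
move_arm([
  {"linear":[0.003,0,0],"turn":[0,0,0]},
  {"linear":[0.003,0,0],"turn":[0,0,0]},
  {"linear":[0,0,0],"turn":[0,0,0]},
])

```text
clock: 25.5
ee_pos: [0.5027, -0.2867, 0.0324]
orientation: [0.15, -3.137, -0.0]
ft_force: [1.7, -0.9, 0.8]
gripper_width: 0.0005
```

Call:
move_arm([
  {"linear":[0.002,0,0],"turn":[0,0,0]},
  {"linear":[0.002,0,0],"turn":[0,0,0]},
  {"linear":[0,0,0],"turn":[0,0,0]},
])

```text
clock: 25.88
ee_pos: [0.5019, -0.2869, 0.0326]
orientation: [-0.151, 3.132, -0.002]
ft_force: [7.5, 1.3, -2.8]
gripper_width: 0.0005
```

Call:
move_arm([
  {"linear":[0.002,0,0],"turn":[0,0,0]},
  {"linear":[0.001,0,0],"turn":[0,0,0]},
  {"linear":[0,0,0],"turn":[0,0,0]},
])

```text
clock: 26.25
ee_pos: [0.5018, -0.287, 0.0327]
orientation: [-0.151, 3.127, -0.003]
ft_force: [12.5, 3.8, -7.7]
gripper_width: 0.0003
```

The knob hit its end stop at TCP x = 0.502, as predicted. I'll back off, rise and check.

Call:
move_arm([
  {"linear":[-0.008,0,0],"turn":[0,0,0]},
  {"linear":[-0.01,0,0],"turn":[0,0,0]},
  {"linear":[0,0,-0.05],"turn":[0,0,0]},
  {"linear":[0,0,-0.05],"turn":[0,0,0]},
  {"linear":[0,0,-0.05],"turn":[0,0,0]},
  {"linear":[0,0,-0.05],"turn":[0,0,0]},
  {"linear":[0,0,-0.03],"turn":[0,0,0]},
  {"linear":[0,0,0],"turn":[0,0,0]},
])

```text
clock: 27.25
ee_pos: [0.5147, -0.286, 0.2653]
orientation: [-0.15, 3.134, -0.003]
ft_force: [-0.2, 0.3, -0.3]
gripper_width: 0.0006
```

```bash
python3 - <<'E'
from h import *
st();a=save("scene","s3.png"); w=save("wrist","w6.png"); 
tips("wrist",["tag_knob","tag_base"]); tips("scene",["tag_knob","press_pad","foot","block_mid","rack_mid","wipes_mid","cap_tray_mid"])
c=cv2.resize(a[150:350,150:410],(520,400),interpolation=3); d=cv2.resize(w[0:230],(520,187),interpolation=3)
cv2.imwrite("pics/f.png",np.vstack([c,d])[:,:,::-1])
E
```

```text
27.25 [ 0.5147 -0.286   0.2653] [-0.1498  3.134  -0.0025] f [-0.2457  0.3172 -0.3439] w 0.000597012142828795 q [-0.2322  0.2944 -0.0177  0.0005 -1.2543 -1.2433]
wrist tag_knob [([0.4826, -0.2884, 0.0401], 0.69)]
wrist tag_base [([0.5344, -0.2852, -0.0071], 0.75)]
scene tag_knob [([0.4868, -0.2863, 0.0407], 0.49)]
scene press_pad [([0.6823, 0.0711, 0.1469], 0.56)]
scene foot [([0.6848, 0.0743, 0.0526], 0.77)]
scene block_mid [([0.362, 0.1506, 0.0191], 0.9), ([0.8526, -0.0171, 0.0214], 0.82), ([0.355, -0.0641, 0.0212], 0.8)]
scene rack_mid [([0.7449, -0.2675, 0.0542], 0.66), ([0.6814, 0.0713, 0.1458], 0.4)]
scene wipes_mid [([0.5284, -0.286, 0.0029], 0.56)]
scene cap_tray_mid [([0.3921, 0.4102, 0.0149], 0.8)]
```

View pics/f.png

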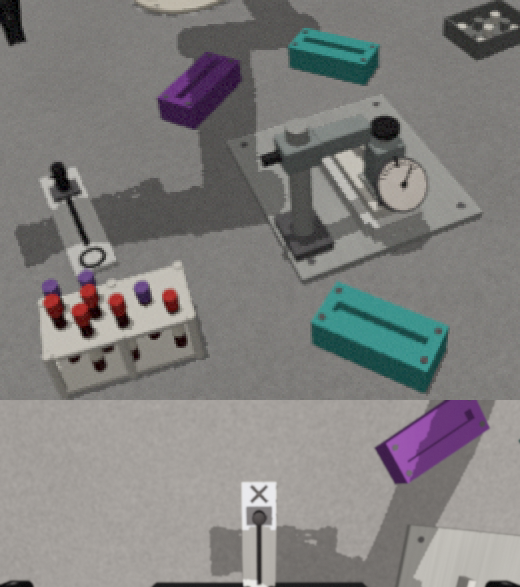

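The knob is at the cross end, the gauge is down on the block along the fence, and nothing else has moved. I'm handing in.

```bash
python3 -c "
from rig import arm
print(arm.finish_job())"
```

```text
the job is handed in; nothing more can be done
None
```

The job is done and handed in at about 27 s; `finish_job` gives no verdict.

- **Block:** I gripped it, turned it square, and slid it against the fence and then the end stop. A final 13.5 N push on its end did not move it. It stopped about 4.5 mm short of where I had first estimated the stop to be. I put that down to error in my position estimates, because the push and the networks' block and home positions agree with it being home.
- **Gauge:** I pressed the head down until it met firm resistance, at 21 N with the pad at z = 0.147. The last check put the foot at z of about 0.053, level with the block's top (0.052).
- **Depth reading:** The needle was about 0.8 rad to the +y side of the bold bar, so the groove is about 22 mm deep and the block is worn.
- **Status knob:** I then slid it to the cross end until it stopped at 12.5 N. The cameras put it at about (0.483, -0.288), right beside the cross.
- **Bystanders:** The network positions put the rack and the cap tray where they were at the start. In the last check the network missed the canister (a false hit on the track) and the white block (only look-alikes in its top three). For the block I relied on the last picture, which shows it in place. The canister was outside that picture, but the tool stayed high on the one pass near it and away from it afterwards.

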